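# Close the bottle warmer and hold the check thermometer through lid and cap

## Task

Shut the clear lid of the bottle warmer fully; then draw the stick thermometer straight up out of its holder and lower its steel stem through the lid port above the blue-capped check bottle and on through the bushing in that bottle's cap. Finish still holding the thermometer by its handle for the reading - do not let go: upright and still, its tip about half-way down inside the bottle (not on the bottom) and its handle clear above the lid. Leave both bottles seated in the warmer and everything else on the counter where it stands.

Things in the scene. Friction and masses are not known exactly. Their poses are not given: they have to be found in the camera images.
- warmer: dry bottle warmer, white box 210 (x) x 260 (y) x 130 mm high, fixed to the counter; origin at the centre of its underside, x axis from its front (panel with blue screen) to its back where the lid is hinged, y to its left, z up. Inside are two wells side by side at x = 0, y = +55 and -55 mm, their floor 17 mm above the counter; one holds the blue-capped check bottle and the other a yellow-capped bottle, either way round.
- lid (a joint): angle of the warmer's clear lid, rad: 0 fully shut (level), grows as it opens upwards about its back edge; starts part open. A stiff friction hinge: the lid stays where it is left, and a push of about 3 to 8 N on its front strip, down and along its arc, shuts it.
- lid_hinge (a point): point on the lid's hinge line, middle of the lid's width, at the back of the warmer 131 mm above the counter; its frame turns with the lid (x from the lid's front edge to its hinge, y along the hinge line, z out of its top face). The lid is a 6 mm plate, 206 mm from hinge to front edge, 250 mm wide; its underside passes through this point.
- lid_grip (a point): centre of the upper face of the blue strip along the lid's front edge (strip 26 x 140 mm, 10 mm thick, on top of the plate); 193 mm from the hinge line and 16 mm above the lid's underside; turns with the lid as lid_hinge does.
- port_left (a point): centre of the mouth of the left (+y of the warmer) probe port, a dark grey bushing 27 mm across through the lid, 103 mm from the hinge line; its mouth stands 5 mm above the plate and 142 mm above the counter when the lid is shut. 20 mm wide mouth narrowing like a cone over the top 6 mm to a straight 9 mm bore; 16 mm long in all. z axis along the bore, outwards; with the lid shut it lies upright over the left well.
- port_right (a point): the same for the right (-y of the warmer) port, over the right well.
- check_port (a point): centre of the mouth of the bushing in the blue cap of the check bottle: top of that bottle, 95 mm above the counter, 31 mm below the underside of the lid's port. Black bushing with 18 mm mouth narrowing over the top 6 mm to a straight 10 mm bore, 18 mm long in all. z axis up along the bottle. The white bottle is 49 mm in diameter and 78 mm tall, hollow; its inside floor lies 74 mm below this point. It stands loose in its well with about 1 mm of play.
- holder: upright thermometer holder, fixed to the counter: black disc foot 92 mm across with a steel tube 26 mm in diameter, top 128 mm above the counter, bore 10 mm; origin at the centre of its underside.
- probe_grip (a point): centre of the round white handle of the stick thermometer (handle 22 mm in diameter, 90 mm long, teal bands near both ends), upright at the start with its steel stem down the holder's tube and the handle's flat lower end on the tube's rim; 173 mm above the counter. z axis up along the thermometer. The thermometer weighs about 80 g.
- probe_shoulder (a point): flat lower end of the handle where the stem begins, on the thermometer's axis, 45 mm below probe_grip.
- probe_tip (a point): tip of the steel stem (6 mm in diameter, 120 mm long, round end), 165 mm below probe_grip.
- feed_bottle_center (a point): middle (39 mm up) of the closed yellow-capped white bottle, 49 mm in diameter and 78 mm tall, in the warmer's other well; to be left alone.
- spare_bottle_center (a point): middle (39 mm up) of a like yellow-capped bottle standing on the counter; to be left alone.
- wipes_tub_center (a point): middle (83 mm up) of the white and blue-grey wipes tub with black lid, 106 mm in diameter and 166 mm tall; to be left alone.
- sensor_cover_center (a point): middle (20 mm up) of a round black plastic cover, 76 mm in diameter and 41 mm tall, on the counter; to be left alone.
- probe: the stick thermometer itself: the same frame as probe_tip.
Mind the look-alikes: they are no part of the job. Leave any orange or red look-alike of the probe alone. What is shaped like the holder but brown or turquoise is not meant.

How it is judged:
By the outcome, as a careful person would: the job done as asked, in the order asked, and still so for the second after the job is handed in, while the arm keeps its last pose, push and grip.
It also fails if it takes over 72 s, if anything falls off the work surface, if the arm or the gripper's body presses on something with over 40 N, if the wrist force passes 120 N, or if a joint passes its speed limit or range.

## Robot

A 6-joint arm with a two-finger parallel gripper is mounted at the origin on the work surface. World frame = base frame: x ahead of the robot, y to its left, z up, the work surface at z = 0. Lengths are in m, angles in rad, forces in N, time in s.
With the tool pointing down it reaches from about 0.25 to 0.725 m from the base axis. Payload 9.7 kg.
Tool frame: the origin (TCP) lies midway between the tips of the shut fingers; the grasp point (between the pads) lies 19 mm behind it; z points along the fingers, y is the line along which they close (so a half turn about z gives the same grasp; the last joint's range is limited). The gripper opens to 85 mm and grips with 20 to 120 N. Pads are 22 mm wide; open, the fingers measure 114 mm over their backs; the gripper's body (76 mm by 85 mm) begins 54 mm behind the grasp point. The pads swing forward as they close: fully open they stand 13 mm farther back than shut.
Start: joints at [-1.16, 0.087, 0.176, 1.66, 0, 1.571], TCP at [0.22, -0.504, 0.231] pointing down, gripper open.
Joint ranges: [-3.13, 3.13], [-0.85, 1.81], [-1.15, 1.24], [-2.2, 2.28], [-1.44, 1.52], [-3.14, 3.14]. Speed limits (rad/s): [2.22, 2.22, 2.57, 3.14, 3.14, 3.14].

## Interface

Orientations are given as a unit quaternion [x, y, z, w].
In Python, from plant import * gives the robot as it stands.
- The arm moves only by the tool jog_arm, never from a script. Its argument "commands" is a list of rows, each a list of 2 entries, a list of its own where there are three numbers: the shift along the tool's x, y, z in m, then the turn, a rotation vector about the tool's x, y, z in degrees. A call has exactly 8 rows; each row is the pose to reach, as a shift and turn from the pose commanded when the call began, along the tool's axes at that moment; what a row does not reach only later rows make up. A row lasts 1/8 s, in which the tool goes at most 62.5 mm and 10.7 degrees, less where a joint would pass 70% of its speed; a pose out of reach is approached as far as the arm can. A call with a gripper value outside its range is refused whole. "hand" is the opening in per cent of the stroke, from 0 (shut) to 100 (fully open), set as the call begins (left out, the last holds). The fingers move at their own pace and stop on an object; "newtons" is the grip in N (left out, the last holds). Time passes only in rows, so rows that repeat a pose let the fingers close, or fill a call up. It gives the time, the measured TCP pose, the force, the opening and the grip force at its end, in the units of the state.
- read_state(): the state, without advancing time (a new reading comes with each control period).
- capture(name): name is "scene" or "side" or "wrist"; returns a dict with "img" (384x512x3 uint8, blue, green, red), "fx", "fy", "cx", "cy" (pixels), "rvec" (rotation vector, rad) and "tvec" (3), from world to camera coordinates, as OpenCV has them; the wrist camera has in their place "T_tool_cam" (4x4, takes a point from camera to tool coordinates, whose origin is the TCP and whose axes are the flange's). Camera axes: x right, y down, z forward; pixel columns grow to the right and rows downward; lengths in m; the calibration is good to about 2 mm. The wrist camera is an equidistant fisheye: a pixel r from the principal point sees the ray r / f radians off the axis. A picture is of the moment at which its call begins: read the wrist's pose just before it. There is no depth.
- hand_in(): hands the job in; it is judged then, once.
Trained networks look in a picture, given as the dict that the camera call returned (one of the last four; its "shot" number tells which), for a name from the list of things; names that differ only in an ending like _2 or _b are one class to them, and where a whole thing is asked for, a point or a joint stands for the part that bears it (a point fixed in the world has none). Each returns a list of dicts, best first, with "p" (0 to 1); they miss things now and then, are a little off and sometimes report something else, mostly with a low value. They report only what shows in the picture. A call takes as long as a camera call. They do not tell look-alikes from the thing itself.
- recognise(picture, name): "pixel" ([column, row] in pixels, amid what is visible of it).
The state is a dict: "time": time; "qpos": joint angles; "qd": joint speeds; "joint_efforts": joint torques, N m; "tcp_pos": TCP position; "tcp_rot": TCP orientation; "wrist_force": force on the tool from outside, world axes, zero at the start; "ft_torque": the same for the moment, N m; "opening": opening from 0.0 (shut) to 1.0 (fully open); "finger_force": force on a finger pad.
Only numpy, scipy, OpenCV 4.12 (cv2) and the standard library are available. Lean on these libraries where they do the work, as an engineer would, in place of code of your own. Each camera call takes 0.05 s, during which the arm holds its last target. There are 200 camera calls.

## Working session

There is one attempt and no reset: what is moved stays moved. The work goes in short steps, Python scripts to look and compute and a tool call to move; the robot and the scene stay as the last step left them, time stands still between calls to the robot, and variables do not carry over. Pictures are saved under pics/ and viewed, at most 10 in all, crops included, and the job is handed in when it is done.

Besides the shell and the picture viewer there is one more tool, called after ">>>" in YAML: its name, and indented under it one key for each argument. jog_arm: Moves the arm, as the interface text tells. Its arguments: {"type":"object","properties":{"commands":{"type":"array"},"hand":{"type":"number"},"newtons":{"type":"number"}},"required":["commands"]}

```bash
mkdir -p pics; ls; cat > h.py <<'E'
from plant import *
import numpy as np, cv2
from scipy.spatial.transform import Rotation as R
def ray(c,px):
    Rm=cv2.Rodrigues(np.array(c["rvec"],float))[0]; t=np.array(c["tvec"],float).ravel()
    d=Rm.T@np.array([(px[0]-c["cx"])/c["fx"],(px[1]-c["cy"])/c["fy"],1.]); return -Rm.T@t, d/np.linalg.norm(d)
def proj(c,p):
    K=np.array([[c["fx"],0,c["cx"]],[0,c["fy"],c["cy"]],[0,0,1.]])
    return cv2.projectPoints(np.array(p,float).reshape(-1,3),np.array(c["rvec"],float),np.array(c["tvec"],float),K,None)[0].reshape(-1,2)
def atz(c,px,z):
    o,d=ray(c,px); return o+d*(z-o[2])/d[2]
def tri(obs):
    A=np.zeros((3,3));b=np.zeros(3)
    for c,px in obs:
        o,d=ray(c,px); P=np.eye(3)-np.outer(d,d); A+=P;b+=P@o
    p=np.linalg.solve(A,b); return p
def wray(c,s,px):
    T=np.array(c["T_tool_cam"]); v=np.array([(px[0]-c["cx"])/c["fx"],(px[1]-c["cy"])/c["fy"]]); th=np.linalg.norm(v)
    d=np.append(v/th*np.sin(th),np.cos(th)) if th>1e-9 else np.array([0,0,1.])
    Rt=R.from_quat(s["tcp_rot"]).as_matrix(); o=Rt@T[:3,3]+np.array(s["tcp_pos"]); return o,Rt@T[:3,:3]@d
E
python3 - <<'E'
from h import *
np.set_printoptions(precision=4,suppress=True)
s=read_state(); print(s["tcp_pos"],s["tcp_rot"],s["wrist_force"])
c={n:capture(n) for n in("scene","side","wrist")}
for n in c: cv2.imwrite(f"pics/{n}0.png",c[n]["img"])
for n in("scene","side"):
    print(n,c[n]["fx"],c[n]["cx"],ray(c[n],(c[n]["cx"],c[n]["cy"])))
print(c["wrist"]["T_tool_cam"],c["wrist"]["fx"])
for nm in["warmer","lid_hinge","lid_grip","port_left","port_right","check_port","holder","probe_grip","probe_shoulder","feed_bottle_center","wipes_tub_center","spare_bottle_center","sensor_cover_center"]:
    for n in("scene","side"):
        print(nm,n,[(np.round(r["pixel"]).tolist(),round(r["p"],2)) for r in recognise(c[n],nm)[:4]])
E
```

```text
pics
[ 0.2195 -0.504   0.2306] [ 0.979   0.2039 -0.0001 -0.0006] [ 1.7281 -1.5719 -0.2272]
scene 433.7599110738663 255.26964952980342 (array([ 0.7988, -0.9257,  0.9519]), array([-0.1756,  0.7521, -0.6352]))
side 407.3783178817218 258.82078421955174 (array([0.4338, 0.9235, 1.0225]), array([ 0.0846, -0.7022, -0.707 ]))
[[-0.0001 -0.9602 -0.2791  0.072 ]
 [ 1.     -0.0002  0.0003 -0.0004]
 [-0.0003 -0.2791  0.9602 -0.1423]
 [ 0.      0.      0.      1.    ]] 297.3186396354542
warmer scene [([262.0, 204.0], 0.92), ([260.0, 192.0], 0.15)]
warmer side [([242.0, 214.0], 0.88)]
lid_hinge scene [([277.0, 164.0], 0.88)]
lid_hinge side [([228.0, 180.0], 0.84)]
lid_grip scene [([278.0, 163.0], 0.75)]
lid_grip side [([230.0, 182.0], 0.67)]
port_left scene []
port_left side [([228.0, 183.0], 0.9)]
port_right scene [([278.0, 168.0], 0.95)]
port_right side [([228.0, 181.0], 0.86)]
check_port scene [([250.0, 210.0], 0.4), ([232.0, 151.0], 0.21)]
check_port side [([250.0, 204.0], 0.82)]
holder scene [([156.0, 308.0], 0.69), ([178.0, 256.0], 0.61), ([220.0, 293.0], 0.55)]
holder side [([304.0, 192.0], 0.91), ([268.0, 164.0], 0.73), ([307.0, 155.0], 0.56)]
probe_grip scene [([203.0, 291.0], 0.87), ([220.0, 250.0], 0.71), ([189.0, 244.0], 0.71)]
probe_grip side [([290.0, 147.0], 0.47), ([272.0, 111.0], 0.44)]
probe_shoulder scene [([219.0, 252.0], 0.78), ([206.0, 287.0], 0.77), ([188.0, 241.0], 0.56)]
probe_shoulder side [([294.0, 141.0], 0.6), ([267.0, 135.0], 0.57), ([272.0, 113.0], 0.4)]
feed_bottle_center scene []
feed_bottle_center side [([247.0, 228.0], 0.49)]
wipes_tub_center scene [([296.0, 143.0], 0.68), ([277.0, 164.0], 0.36), ([218.0, 252.0], 0.17)]
wipes_tub_center side [([206.0, 305.0], 0.7)]
spare_bottle_center scene [([232.0, 151.0], 0.72)]
spare_bottle_center side [([290.0, 309.0], 0.88)]
sensor_cover_center scene [([279.0, 315.0], 0.95)]
sensor_cover_center side [([224.0, 154.0], 0.68), ([267.0, 131.0], 0.51)]
```

```bash
python3 -c "
import cv2,numpy as np
a=cv2.imread('pics/scene0.png');b=cv2.imread('pics/side0.png')
cv2.imwrite('pics/both0.png',cv2.resize(np.vstack([a,b]),(400,600)))"
```

```text
(no output)
```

View pics/scene0.png

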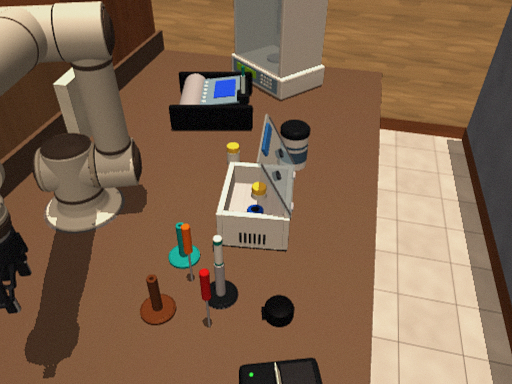

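View pics/side0.png

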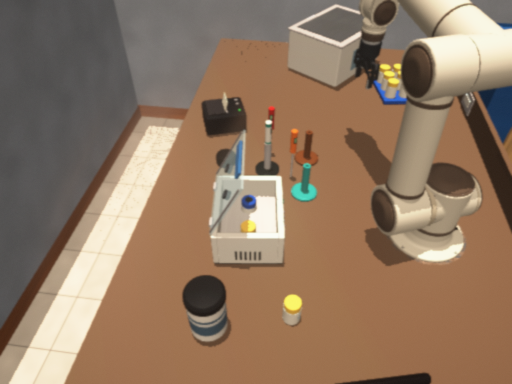

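The white and teal probe is in a black-foot holder at scene (220,265) / side (268,148). The look-alikes are the red probe at scene (205,285), the orange one at (187,240), and the brown and turquoise holders. I'll enlarge both views to confirm and measure.

```bash
python3 -c "
import cv2,numpy as np
a=cv2.imread('pics/scene0.png')[110:310,170:305];b=cv2.imread('pics/side0.png')[100:270,200:325]
f=lambda i,k:cv2.resize(i,None,fx=k,fy=k,interpolation=cv2.INTER_CUBIC)
A=f(a,3);B=f(b,3)
o=np.zeros((600,790,3),np.uint8);o[:600,:405]=A;o[:510,410:785]=B
cv2.imwrite('pics/crop0.png',o)"
```

```text
(no output)
```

View pics/crop0.png

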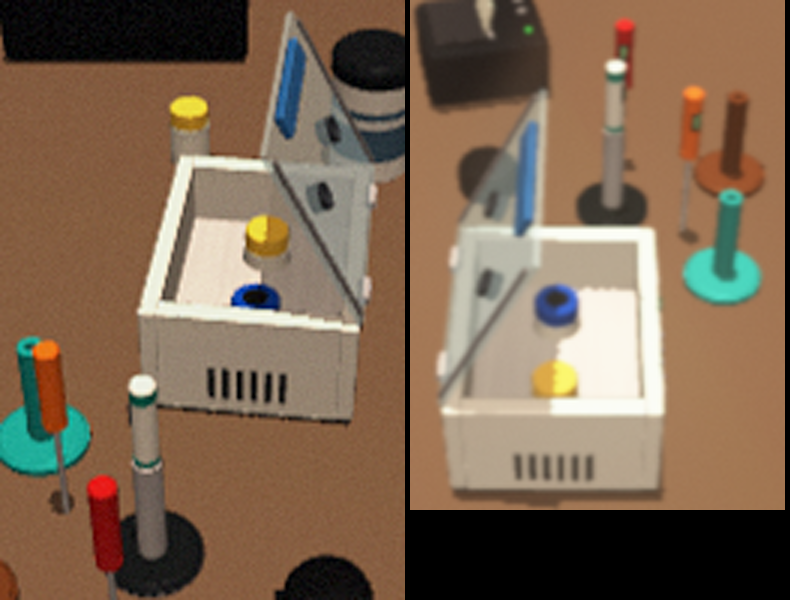

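```bash
cat > fit.py <<'E'
from h import *
from scipy.optimize import least_squares
np.set_printoptions(precision=4,suppress=True)
cs=capture("scene");cd=capture("side")
A=lambda u,v:(170+u/3,110+v/3)
B=lambda u,v:(200+(u-410)/3,100+v/3)
W=[(cs,A(140,312),(-.105,-.13,.13)),(cs,A(364,324),(.105,-.13,.13)),(cs,A(180,157),(-.105,.13,.13)),(cs,A(350,419),(.105,-.13,0)),(cs,A(163,405),(-.105,-.13,0)),
(cd,B(657,229),(-.105,-.13,.13)),(cd,B(664,412),(-.105,.13,.13)),(cd,B(444,405),(.105,.13,.13)),(cd,B(455,491),(.105,.13,0)),(cd,B(658,492),(-.105,.13,0))]
def w2(p,q): return R.from_euler('z',p[2]).apply(np.array(q))+[p[0],p[1],0]
f=lambda p:np.concatenate([proj(c,w2(p,q))[0]-px for c,px,q in W])
r=least_squares(f,[.5,-.2,0]);print("warmer",r.x,np.round(f(r.x).reshape(-1,2),1).tolist())
p=r.x
def lid(a,h,q): # q lid frame, hinge at x=h
    # x from front edge to hinge; opening lifts the front
    x=q[0]*np.cos(a)+q[2]*np.sin(a)
    z=-q[0]*np.sin(a)+q[2]*np.cos(a)
    return w2(p,(h+x,q[1],.131+z))
L=[(cs,A(290,13),(-.206,.125,.003)),(cs,A(267,157),(-.206,-.125,.003)),(cs,A(362,318),(0,-.125,.003)),(cd,B(545,92),(-.206,-.125,.003)),(cd,B(538,264),(-.206,.125,.003)),(cd,B(441,395),(0,.125,.003))]
g=lambda v:np.concatenate([proj(c,lid(v[0],v[1],q))[0]-px for c,px,q in L])
r2=least_squares(g,[1.2,.1]);print("lid",r2.x,np.round(g(r2.x).reshape(-1,2),1).tolist())
print("hinge",lid(r2.x[0],r2.x[1],(0,0,0)),"grip",lid(r2.x[0],r2.x[1],(-.193,0,.016)))
for n,y in(("L",.055),("R",-.055)):print("port",n,lid(0,r2.x[1],(-.103,y,.011)))
print("blue cap tri",tri([(cs,A(256,296)),(cd,B(557,294))]),"well R",w2(p,(0,-.055,.095)))
print("shoulder",tri([(cs,A(149,462)),(cd,B(614,128))]),"top",tri([(cs,A(143,381)),(cd,B(616,65))]))
print("foot",atz(cs,A(154,553),.005),atz(cd,B(612,207),.005))
print("red top",tri([(cs,A(103,484)),(cd,B(625,25))]),"orange top",tri([(cs,A(47,348)),(cd,B(693,93))]))
print("orange base",atz(cs,A(62,503),0),"red base",atz(cd,B(628,165),0))
print("tub",tri([(cs,(296,143)),(cd,(206,305))]),"cover",atz(cs,(279,315),.02))
E
python3 fit.py
```

```text
warmer [0.5708 0.0765 0.1522] [[-0.3, -0.5], [-0.3, 0.3], [-1.4, -1.8], [1.7, 0.7], [-5.9, 0.6], [-3.0, -1.7], [0.1, -0.8], [-1.3, 2.5], [-1.7, 1.0], [-0.2, -0.3]]
lid [1.0848 0.1033] [[-2.0, -1.4], [-1.0, -1.2], [0.8, 0.5], [-1.9, -1.3], [0.1, 0.6], [-0.6, 3.9]]
hinge [0.6729 0.0922 0.131 ] grip [0.5978 0.0806 0.3091]
port L [0.5627 0.1309 0.142 ]
port R [0.5794 0.0222 0.142 ]
blue cap tri [0.5769 0.0177 0.0945] well R [0.5791 0.0221 0.095 ]
shoulder [ 0.546  -0.2391  0.1234] top [ 0.545  -0.2361  0.2158]
foot [ 0.5492 -0.2415  0.005 ] [ 0.5419 -0.2322  0.005 ]
red top [ 0.5448 -0.3355  0.2052] orange top [ 0.4539 -0.2091  0.2055]
orange base [ 0.4482 -0.204   0.    ] red base [ 0.5311 -0.3238  0.    ]
tub [0.6327 0.4079 0.0904] cover [ 0.7129 -0.2784  0.02  ]
```

```bash
cat > go.py <<'E'
import sys
from h import *
np.set_printoptions(precision=4,suppress=True)
def plan(*wps, s=None):
    """shifts/turns in tool axes from present pose to each world waypoint (x,y,z,yaw deg), tool down"""
    s=s or read_state(); R0=R.from_quat(s["tcp_rot"]); x,y,z=R0.as_matrix().T
    print("t",round(s["time"],2),"tcp",np.array(s["tcp_pos"]),"yaw",np.degrees(np.arctan2(x[1],x[0])).round(2),"z",z,"F",np.array(s["wrist_force"]),"op",round(s["opening"],3),"q",np.array(s["qpos"]))
    for w in wps:
        c,n=np.cos(np.radians(w[3])),np.sin(np.radians(w[3]))
        Rt=R.from_matrix(np.array([[c,n,0],[n,-c,0],[0,0,-1.]]))
        print(w,"shift",R0.inv().apply(np.array(w[:3])-s["tcp_pos"]),"turn",np.degrees((R0.inv()*Rt).as_rotvec()))
if __name__=="__main__": plan(*[tuple(map(float,a.split(","))) for a in sys.argv[1:]])
E
python3 go.py .42,-.22,.40,61 .64,.086,.40,98.7
```

```text
t 1.55 tcp [ 0.2196 -0.5042  0.2313] yaw 23.54 z [-0. -0. -1.] F [-1.0195  0.4543  0.2596] op 0.998 q [-1.16    0.0869  0.1759  1.6598 -0.      1.5708]
(0.42, -0.22, 0.4, 61.0) shift [ 0.2972 -0.1806 -0.1687] turn [ -0.0001   0.0002 -37.4636]
(0.64, 0.086, 0.4, 98.7) shift [ 0.6211 -0.3733 -0.1687] turn [ -0.0002   0.0002 -75.1636]
```

>>> jog_arm:
  commands:
    - [[0.01, -0.006, -0.05], [0, 0, -2]]
    - [[0.04, -0.024, -0.1], [0, 0, -7]]
    - [[0.08, -0.048, -0.14], [0, 0, -12]]
    - [[0.12, -0.073, -0.17], [0, 0, -17]]
    - [[0.165, -0.1, -0.17], [0, 0, -22]]
    - [[0.21, -0.127, -0.17], [0, 0, -27]]
    - [[0.255, -0.154, -0.17], [0, 0, -32]]
    - [[0.297, -0.18, -0.17], [0, 0, -37]]
  hand: 0
  newtons: 40

```text
time: 2.55
tcp_pos: [0.4208, -0.219, 0.4014]
tcp_rot: [0.863, 0.505, 0.0, 0.0]
wrist_force: [1.3, -0.2, -1.0]
opening: -0.001
finger_force: 0.0
```

```bash
python3 go.py .64,.086,.40,98.7 .64,.086,.305,98.7
```

```text
t 2.55 tcp [ 0.4208 -0.219   0.4014] yaw 60.71 z [ 0.0004 -0.0002 -1.    ] F [ 1.31   -0.1973 -1.0215] op -0.001 q [-0.4799  0.0447  0.4789  2.0046 -0.      1.6021]
(0.64, 0.086, 0.4, 98.7) shift [0.3733 0.0419 0.0014] turn [  0.0236   0.0079 -37.9915]
(0.64, 0.086, 0.305, 98.7) shift [0.3733 0.0419 0.0964] turn [  0.0236   0.0079 -37.9915]
```

>>> jog_arm:
  commands:
    - [[0.047, 0.005, 0], [0, 0, -5]]
    - [[0.093, 0.01, 0], [0, 0, -10]]
    - [[0.14, 0.016, 0], [0, 0, -15]]
    - [[0.187, 0.021, 0], [0, 0, -20]]
    - [[0.233, 0.026, 0], [0, 0, -25]]
    - [[0.28, 0.031, 0], [0, 0, -30]]
    - [[0.327, 0.037, 0], [0, 0, -34]]
    - [[0.373, 0.042, 0], [0, 0, -38]]

```text
time: 3.55
tcp_pos: [0.6401, 0.0842, 0.4016]
tcp_rot: [0.652, 0.758, 0.0, 0.0]
wrist_force: [1.6, 0.1, 1.1]
opening: 0.002
finger_force: 0.0
```

```bash
python3 - <<'E'
from go import *
plan((.64,.086,.31,98.7),(.625,.086,.31,98.7))
a=capture("scene");b=capture("side")
f=lambda i:cv2.resize(i,None,fx=2.6,fy=2.6,interpolation=cv2.INTER_CUBIC)
o=np.hstack([f(a["img"][60:260,195:345]),f(b["img"][60:260,180:330])]);cv2.imwrite("pics/c1.png",o);print(o.shape)
E
```

```text
t 3.55 tcp [0.6401 0.0842 0.4016] yaw 98.61 z [ 0.0008  0.     -1.    ] F [1.5927 0.0958 1.1207] op 0.002 q [ 0.1308  0.6094  1.2184  2.179  -0.0001  1.5513]
(0.64, 0.086, 0.31, 98.7) shift [0.0018 0.0001 0.0916] turn [ 0.0447  0.004  -0.0913]
(0.625, 0.086, 0.31, 98.7) shift [ 0.0041 -0.0148  0.0916] turn [ 0.0447  0.004  -0.0913]
(520, 780, 3)
```

View pics/c1.png

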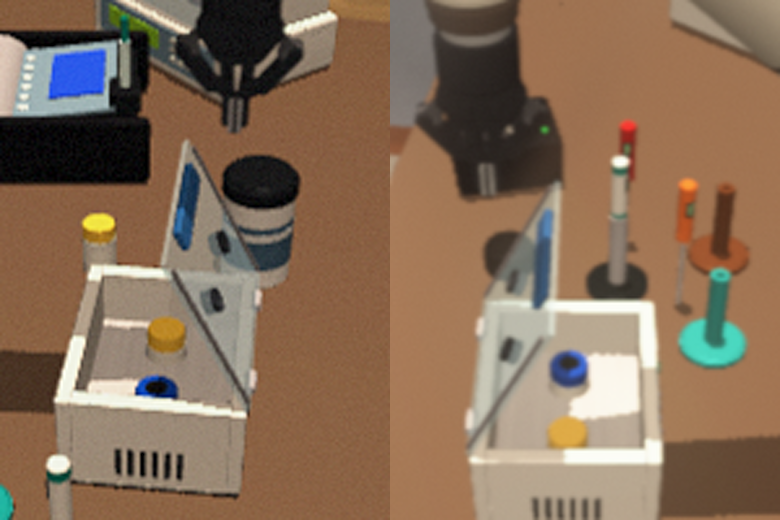

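>>> jog_arm:
  commands:
    - [[0.002, -0.002, 0.02], [0, 0, 0]]
    - [[0.002, -0.004, 0.04], [0, 0, 0]]
    - [[0.002, -0.007, 0.06], [0, 0, 0]]
    - [[0.002, -0.01, 0.08], [0, 0, 0]]
    - [[0.002, -0.0124, 0.092], [0, 0, 0]]
    - [[0.002, -0.0124, 0.092], [0, 0, 0]]
    - [[0.002, -0.0124, 0.092], [0, 0, 0]]
    - [[0.002, -0.0124, 0.092], [0, 0, 0]]

```text
time: 4.65
tcp_pos: [0.6274, 0.083, 0.3101]
tcp_rot: [0.653, 0.757, 0.0, 0.0]
wrist_force: [0.0, 0.4, -0.0]
opening: 0.001
finger_force: 0.0
```

>>> jog_arm:
  commands:
    - [[0, -0.012, 0.001], [0, 0, 0]]
    - [[0, -0.024, 0.003], [0, 0, 0]]
    - [[0, -0.0348, 0.0076], [0, 0, 0]]
    - [[0, -0.043, 0.0125], [0, 0, 0]]
    - [[0, -0.0515, 0.0175], [0, 0, 0]]
    - [[0, -0.059, 0.023], [0, 0, 0]]
    - [[0, -0.067, 0.029], [0, 0, 0]]
    - [[0, -0.067, 0.029], [0, 0, 0]]

```text
time: 5.65
tcp_pos: [0.5608, 0.0731, 0.2807]
tcp_rot: [0.653, 0.757, 0.0, 0.0]
wrist_force: [0.1, 0.1, 0.1]
opening: 0.003
finger_force: 0.0
```

```bash
python3 - <<'E'
from go import *
plan()
a=capture("scene");b=capture("side")
f=lambda i:cv2.resize(i,None,fx=2.6,fy=2.6,interpolation=cv2.INTER_CUBIC)
o=np.hstack([f(a["img"][60:260,195:345]),f(b["img"][60:260,180:330])]);cv2.imwrite("pics/c2.png",o)
E
```

```text
t 5.65 tcp [0.5608 0.0731 0.2807] yaw 98.47 z [ 0.0004  0.0001 -1.    ] F [0.0967 0.1264 0.0552] op 0.003 q [0.1297 0.1506 0.3431 1.7629 0.     1.5526]
```

View pics/c2.png

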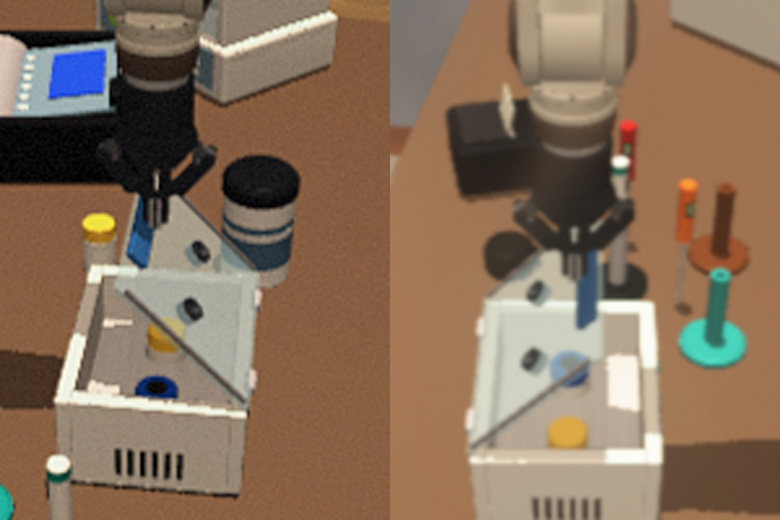

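>>> jog_arm:
  commands:
    - [[0, -0.0143, 0.013], [0, 0, 0]]
    - [[0, -0.0273, 0.0274], [0, 0, 0]]
    - [[0, -0.0387, 0.043], [0, 0, 0]]
    - [[0, -0.0486, 0.0597], [0, 0, 0]]
    - [[0, -0.0567, 0.0773], [0, 0, 0]]
    - [[0, -0.063, 0.0956], [0, 0, 0]]
    - [[0, -0.0674, 0.1144], [0, 0, 0]]
    - [[0, -0.0685, 0.12], [0, 0, 0]]

```text
time: 6.75
tcp_pos: [0.493, 0.063, 0.1598]
tcp_rot: [0.653, 0.757, -0.0, -0.0]
wrist_force: [-0.5, 1.1, 0.4]
opening: -0.001
finger_force: 0.4
```

>>> jog_arm:
  commands:
    - [[0, -0.0005, 0.003], [0, 0, 0]]
    - [[0, -0.001, 0.006], [0, 0, 0]]
    - [[0, -0.0015, 0.009], [0, 0, 0]]
    - [[0, -0.002, 0.011], [0, 0, 0]]
    - [[0, -0.002, 0.012], [0, 0, 0]]
    - [[0, -0.002, 0.013], [0, 0, 0]]
    - [[0, -0.002, 0.014], [0, 0, 0]]
    - [[0, -0.002, 0.014], [0, 0, 0]]

```text
time: 7.75
tcp_pos: [0.4911, 0.0627, 0.147]
tcp_rot: [0.653, 0.757, 0.0, 0.0]
wrist_force: [-2.4, -0.4, 5.7]
opening: -0.002
finger_force: 2.7
```

>>> jog_arm:
  commands:
    - [[0, 0, 0.0005], [0, 0, 0]]
    - [[0, 0, 0.001], [0, 0, 0]]
    - [[0, 0, 0.0015], [0, 0, 0]]
    - [[0, 0, 0.002], [0, 0, 0]]
    - [[0, 0, 0.002], [0, 0, 0]]
    - [[0, 0, 0.002], [0, 0, 0]]
    - [[0, 0, 0.002], [0, 0, 0]]
    - [[0, 0, 0.002], [0, 0, 0]]

```text
time: 8.75
tcp_pos: [0.4912, 0.0628, 0.1468]
tcp_rot: [0.653, 0.757, 0.001, 0.001]
wrist_force: [-7.8, -1.0, 19.9]
opening: 0.004
finger_force: 9.4
```

```bash
python3 go.py .546,-.238,.30,66
```

```text
t 8.75 tcp [0.4912 0.0628 0.1468] yaw 98.47 z [ 0.0022  0.0003 -1.    ] F [-7.8314 -1.037  19.9103] op 0.004 q [ 0.1271 -0.0615 -0.1371  1.4929  0.      1.55  ]
(0.546, -0.238, 0.3, 66.0) shift [-0.3056  0.0102 -0.1532] turn [ 0.1269 -0.0346 32.4735]
```

>>> jog_arm:
  commands:
    - [[0, 0, -0.05], [0, 0, 0]]
    - [[0, 0, -0.1], [0, 0, 0]]
    - [[-0.03, 0.001, -0.15], [0, 0, 3]]
    - [[-0.085, 0.003, -0.157], [0, 0, 9]]
    - [[-0.14, 0.005, -0.157], [0, 0, 15]]
    - [[-0.195, 0.007, -0.157], [0, 0, 21]]
    - [[-0.25, 0.009, -0.157], [0, 0, 27]]
    - [[-0.305, 0.01, -0.157], [0, 0, 32]]
  hand: 70

```text
time: 9.75
tcp_pos: [0.5461, -0.2393, 0.3012]
tcp_rot: [0.837, 0.547, 0.0, -0.0]
wrist_force: [0.7, 0.5, 0.6]
opening: 0.704
finger_force: 0.0
```

```bash
python3 - <<'E'
from go import *
plan()
s=read_state();w=capture("wrist");a=capture("scene");b=capture("side")
print("predict handle top px?")
f=lambda i,k:cv2.resize(i,None,fx=k,fy=k,interpolation=cv2.INTER_CUBIC)
o=np.zeros((600,800,3),np.uint8)
o[:300,:400]=f(w["img"],.78125)
o[300:600,:400]=f(b["img"][60:210,200:400],2)
o[:600,400:]=f(a["img"][120:320,170:303],3)[:, :400][:600] if False else cv2.resize(a["img"][120:320,170:303],(400,600),interpolation=cv2.INTER_CUBIC)
cv2.imwrite("pics/c3.png",o)
cv2.imwrite("pics/w3.png",w["img"])
for n in["probe_grip","holder","probe_shoulder"]:
  for r in recognise(w,n)[:3]:
    o_,d=wray(w,s,r["pixel"]); z={"probe_grip":.173,"holder":.064,"probe_shoulder":.128}[n]
    print(n,r,o_+d*(z-o_[2])/d[2])
E
```

```text
t 9.75 tcp [ 0.5461 -0.2393  0.3012] yaw 66.29 z [ 0.0001  0.0001 -1.    ] F [0.6979 0.4936 0.5557] op 0.704 q [-0.4131  0.2461  0.4957  1.8203  0.0001  1.5716]
predict handle top px?
probe_grip {'pixel': [254.9, 183.7], 'p': 0.8} [ 0.5419 -0.2397  0.173 ]
probe_grip {'pixel': [161.3, 192.2], 'p': 0.71} [ 0.4537 -0.2102  0.173 ]
probe_grip {'pixel': [293.2, 262.6], 'p': 0.67} [ 0.5438 -0.3342  0.173 ]
holder {'pixel': [205.2, 226.1], 'p': 0.9} [ 0.4394 -0.2945  0.064 ]
holder {'pixel': [260.7, 148.8], 'p': 0.84} [ 0.5541 -0.2267  0.064 ]
holder {'pixel': [143.3, 132.2], 'p': 0.56} [ 0.4203 -0.1402  0.064 ]
probe_shoulder {'pixel': [159.1, 190.0], 'p': 0.85} [ 0.4322 -0.2129  0.128 ]
probe_shoulder {'pixel': [292.5, 264.5], 'p': 0.72} [ 0.5367 -0.3631  0.128 ]
```

View pics/c3.png

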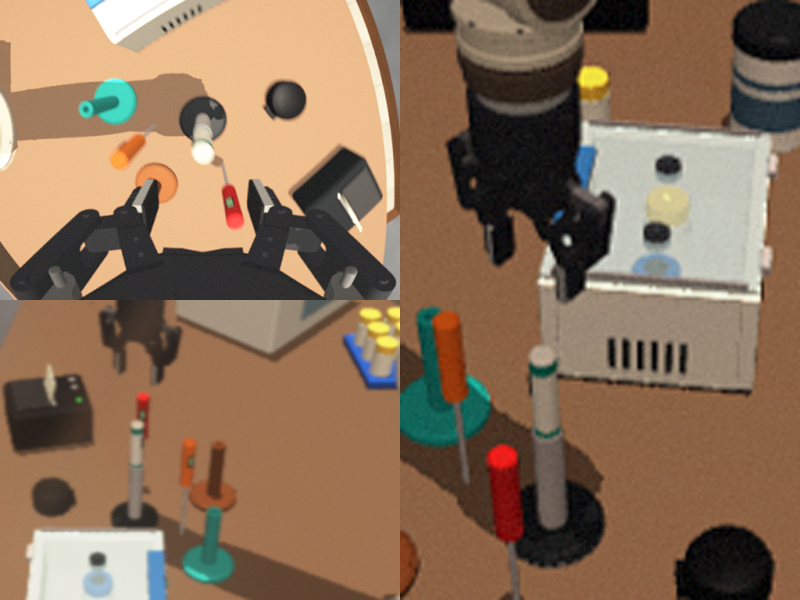

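The lid is flat over the box, and the ports sit over the yellow bottle (left) and the blue one (right). In the wrist view the handle's top is at (260,195) and the black foot around (260,151).

```bash
python3 - <<'E'
from go import *
s=read_state();w=capture("wrist");a=capture("scene");b=capture("side")
g=w["img"].astype(int); 
for px,z in(((260,196),.218),((260,150),.005)):
    o,d=wray(w,s,px);print(px,o+d*(z-o[2])/d[2])
# handle top from scene/side again: centres of the white cap
print(tri([(a,(170+(542-400)*133/400,120+352/3)),(b,(200+136/2,60+(425-300)/2))]))
# ports, tri from scene/side
print("portR",tri([(a,(170+(656-400)*133/400,120+232/3)),(b,(200+97/2,60+(560-300)/2))]))
for n in["port_right","port_left","check_port"]:
    for c,k in((a,"scene"),(b,"side")):
        for r in recognise(c,n)[:2]: print(n,k,np.round(r["pixel"],1),round(r["p"],2),atz(c,r["pixel"],.095 if n=="check_port" else .142))
cv2.imwrite("pics/s4.png",a["img"]);cv2.imwrite("pics/d4.png",b["img"])
plan((.546,-.2385,.165,66.3))
E
```

```text
(260, 196) [ 0.5469 -0.2371  0.218 ]
(260, 150) [ 0.5489 -0.2337  0.005 ]
[ 0.5453 -0.2351  0.2134]
portR [0.5761 0.0222 0.1347]
port_right scene [261.6 191. ] 0.9 [0.5908 0.0469 0.142 ]
port_right side [248.  206.4] 0.95 [0.5652 0.0988 0.142 ]
port_left scene [260.1 188.3] 0.66 [0.5836 0.0582 0.142 ]
port_left scene [295.2 145.3] 0.43 [0.6465 0.3146 0.142 ]
port_left side [249.9 206.3] 0.82 [0.5597 0.0976 0.142 ]
port_left side [290.1 311.5] 0.4 [0.4153 0.4262 0.142 ]
check_port side [249.5 207.3] 0.37 [0.567  0.0579 0.095 ]
t 10.5 tcp [ 0.546  -0.2371  0.3015] yaw 66.5 z [ 0.0003 -0.0001 -1.    ] F [ 0.9263 -0.6649  0.4461] op 0.703 q [-0.4097  0.2437  0.4933  1.8201  0.      1.5712]
(0.546, -0.2385, 0.165, 66.3) shift [-0.0013  0.0005  0.1365] turn [ 0.0155 -0.0028  0.2013]
```

>>> jog_arm:
  commands:
    - [[0, 0, 0.02], [0, 0, 0]]
    - [[0, 0, 0.045], [0, 0, 0]]
    - [[0, 0, 0.07], [0, 0, 0]]
    - [[0, 0, 0.095], [0, 0, 0]]
    - [[0, 0, 0.12], [0, 0, 0]]
    - [[0, 0, 0.135], [0, 0, 0]]
    - [[0, 0, 0.141], [0, 0, 0]]
    - [[0, 0, 0.141], [0, 0, 0]]

```text
time: 11.5
tcp_pos: [0.5461, -0.2375, 0.1607]
tcp_rot: [0.836, 0.548, 0.0, 0.0]
wrist_force: [-0.3, -0.5, 0.8]
opening: 0.704
finger_force: 0.0
```

>>> jog_arm:
  commands:
    - [[0, 0, 0], [0, 0, 0]]
    - [[0, 0, 0], [0, 0, 0]]
    - [[0, 0, 0], [0, 0, 0]]
    - [[0, 0, 0], [0, 0, 0]]
    - [[0, 0, 0], [0, 0, 0]]
    - [[0, 0, 0], [0, 0, 0]]
    - [[0, 0, 0], [0, 0, 0]]
    - [[0, 0, 0], [0, 0, 0]]
  hand: 0
  newtons: 50

```text
time: 12.5
tcp_pos: [0.5462, -0.2375, 0.1612]
tcp_rot: [0.836, 0.548, 0.0, 0.001]
wrist_force: [-0.5, 1.2, 5.9]
opening: 0.245
finger_force: 48.7
```

>>> jog_arm:
  commands:
    - [[0, 0, -0.01], [0, 0, 0]]
    - [[0, 0, -0.025], [0, 0, 0]]
    - [[0, 0, -0.05], [0, 0, 0]]
    - [[0, 0, -0.075], [0, 0, 0]]
    - [[0, 0, -0.1], [0, 0, 0]]
    - [[0, 0, -0.13], [0, 0, 0]]
    - [[0, 0, -0.16], [0, 0, 0]]
    - [[0, 0, -0.185], [0, 0, 0]]

```text
time: 13.5
tcp_pos: [0.5459, -0.2374, 0.3475]
tcp_rot: [0.836, 0.548, 0.0, 0.001]
wrist_force: [0.0, -1.0, -0.8]
opening: 0.245
finger_force: 48.9
```

```bash
python3 - <<'E'
from go import *
plan((.5785,.022,.345,92))
a=capture("scene");b=capture("side")
f=lambda i,k:cv2.resize(i,None,fx=k,fy=k,interpolation=cv2.INTER_CUBIC)
o=np.hstack([f(a["img"][110:300,180:310],3),f(b["img"][60:250,200:333],3)]);cv2.imwrite("pics/c5.png",o);print(o.shape)
E
```

```text
t 13.5 tcp [ 0.5459 -0.2374  0.3475] yaw 66.48 z [ 0.0014 -0.0006 -1.    ] F [ 0.0001 -1.0465 -0.7565] op 0.245 q [-0.4102  0.2918  0.6475  1.925   0.      1.5712]
(0.5785, 0.022, 0.345, 92) shift [ 0.2508 -0.0736  0.0024] turn [  0.0836   0.0187 -25.5245]
(570, 789, 3)
```

View pics/c5.png

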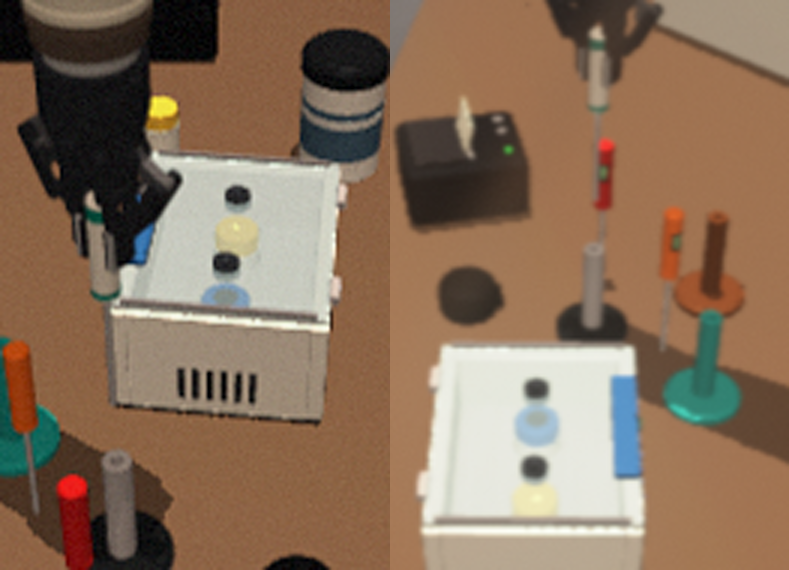

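>>> jog_arm:
  commands:
    - [[0.03, -0.009, 0], [0, 0, -3]]
    - [[0.065, -0.019, 0], [0, 0, -7]]
    - [[0.1, -0.029, 0], [0, 0, -11]]
    - [[0.14, -0.041, 0], [0, 0, -15]]
    - [[0.18, -0.053, 0], [0, 0, -19]]
    - [[0.22, -0.065, 0], [0, 0, -23]]
    - [[0.25, -0.0735, 0.01], [0, 0, -25.5]]
    - [[0.25, -0.0735, 0.02], [0, 0, -25.5]]

```text
time: 14.6
tcp_pos: [0.5785, 0.023, 0.3242]
tcp_rot: [0.694, 0.72, -0.0, -0.0]
wrist_force: [-0.4, -0.8, -0.3]
opening: 0.241
finger_force: 48.9
```

```bash
python3 - <<'E'
from go import *
a=capture("scene");b=capture("side")
plan()
f=lambda i,k:cv2.resize(i,None,fx=k,fy=k,interpolation=cv2.INTER_CUBIC)
o=np.hstack([f(a["img"][100:220,215:295],5),f(b["img"][105:225,210:290],5)]);cv2.imwrite("pics/c6.png",o);print(o.shape)
for p in[(.578,.022,.335),(.578,.022,.175),(.578,.022,.142),(.578,.022,.131),(.578,.022,.095)]: print(p,proj(a,p)[0],proj(b,p)[0], "crop",(proj(a,p)[0]-[215,100])*5,(proj(b,p)[0]-[210,105])*5+[400,0])
E
```

```text
t 14.7 tcp [0.578  0.0211 0.3237] yaw 91.98 z [-0.0024 -0.0003 -1.    ] F [ 0.6508  0.0146 -0.1459] op 0.246 q [ 0.0366  0.2226  0.5132  1.8638 -0.0003  1.5728]
(600, 800, 3)
(0.578, 0.022, 0.335) [256.0955 139.2665] [246.8141 138.2268] crop [205.4776 196.3325] [584.0703 166.1338]
(0.578, 0.022, 0.175) [255.5152 186.7036] [247.4474 180.4799] crop [202.5759 433.5181] [587.2369 377.3996]
(0.578, 0.022, 0.142) [255.4071 195.5401] [247.5639 188.2566] crop [202.0354 477.7004] [587.8197 416.2831]
(0.578, 0.022, 0.131) [255.3718 198.4209] [247.6019 190.7856] crop [201.8592 492.1045] [588.0093 428.9282]
(0.578, 0.022, 0.095) [255.2592 207.6318] [247.7227 198.851 ] crop [201.2958 538.1591] [588.6137 469.2551]
```

View pics/c6.png

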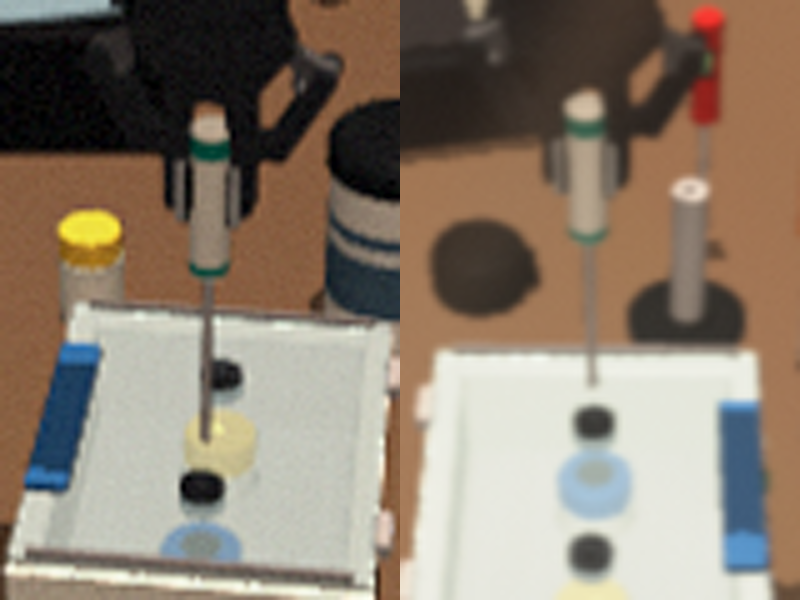

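The probe is held upright over the right port. The tip is at scene crop (206,440) and side crop (593,385), and the port is at (202,485) and (594,418). I'll refine these to sub-pixel before inserting.

```bash
cat > servo.py <<'E'
from go import *
from scipy.optimize import least_squares
N=4
def avg(n):
    cs=[capture(n) for _ in range(N)]; c=cs[0]; c["img"]=np.mean([k["img"] for k in cs],0).astype(np.uint8); return c
def stem(c,rows,c0,hw=6):
    g=cv2.cvtColor(c["img"],cv2.COLOR_BGR2GRAY).astype(float); out=[]
    for r in rows:
        x=np.arange(int(c0(r))-hw,int(c0(r))+hw+1); v=g[r,x]; bg=np.interp(x,[x[0],x[-1]],[v[:3].mean(),v[-3:].mean()])
        w=np.clip(np.abs(bg-v)-6,0,None)
        if w.sum()>15: out.append(((w*x).sum()/w.sum(),r))
    return np.array(out)
def blob(c,box,T=75):
    x0,y0,x1,y1=box; g=cv2.cvtColor(c["img"],cv2.COLOR_BGR2GRAY)[y0:y1,x0:x1]
    g=cv2.resize(g,None,fx=8,fy=8,interpolation=cv2.INTER_CUBIC)
    n,l,st,ce=cv2.connectedComponentsWithStats((g<T).astype(np.uint8)); 
    k=1+np.argmax(st[1:,4]); s=st[k]; return np.array([x0+(s[0]+s[2]/2)/8,y0+s[1]/8,s[2]/8,s[3]/8])-[.5,.5,0,0]
E
python3 - <<'E'
from servo import *
a=avg("scene");b=avg("side")
s=read_state();print(s["tcp_pos"])
A=stem(a,range(158,185),lambda r:256); B=stem(b,range(156,180),lambda r:248+.03*(r-165))
print(np.polyfit(A[:,1],A[:,0],1),np.polyfit(B[:,1],B[:,0],1),len(A),len(B))
zr=np.linspace(.18,.285,30)
def res(p):
    P=np.c_[p[0]+p[2]*(zr-.18),p[1]+p[3]*(zr-.18),zr]; o=[]
    for c,M in((a,A),(b,B)):
        q=proj(c,P); f=np.polyfit(M[:,1],M[:,0],1); o.append(np.polyval(f,q[:,1])-q[:,0])
    return np.concatenate(o)
r=least_squares(res,[.578,.022,0,0]);print("stem at z=.18:",r.x[:2],"slope dx/dz,dy/dz",r.x[2:],"cost",r.cost)
for nm,c,bx in(("scene",a,(245,191,268,206)),("side",b,(240,183,258,196))):
    q=blob(c,bx);print(nm,"blob cx,top,w,h",q)
    # compare with model blob of bushing
    def model(x,y):
        t=np.linspace(0,2*np.pi,60);P=np.vstack([np.c_[x+.0135*np.cos(t),y+.0135*np.sin(t),0*t+z] for z in(.142,.137)]);m=proj(c,P);return np.array([(m[:,0].min()+m[:,0].max())/2,m[:,1].min(),np.ptp(m[:,0]),np.ptp(m[:,1])])
    print("  model at (.578,.022)",model(.578,.022))
    if nm=="scene":qa,ma=q,model
    else:qb,mb=q,model
g=lambda p:np.concatenate([ma(*p)[:2]-qa[:2],mb(*p)[:2]-qb[:2]])
r=least_squares(g,[.578,.022],diff_step=1e-3);print("port",r.x,g(r.x))
E
```

```text
[0.5785 0.0206 0.3257]
[  0.0085 254.5624] [ -0.0055 248.8029] 27 6
stem at z=.18: [0.5725 0.0519] slope dx/dz,dy/dz [-0.01   -0.0313] cost 8.467696065514758e-24
scene blob cx,top,w,h [254.875 193.875   8.5     6.5  ]
  model at (.578,.022) [255.4048 192.6051   9.2537   7.2324]
side blob cx,top,w,h [248.4375 187.       5.875    4.625 ]
  model at (.578,.022) [247.5679 185.2702   8.6788   7.1753]
port [0.5621 0.0432] [-3.2188 -3.4375  3.2187  3.4375]
```

>>> jog_arm:
  commands:
    - [[0, 0, 0.004], [0, 0, 0]]
    - [[0, 0, 0.008], [0, 0, 0]]
    - [[0, 0, 0.012], [0, 0, 0]]
    - [[0, 0, 0.016], [0, 0, 0]]
    - [[0, 0, 0.02], [0, 0, 0]]
    - [[0, 0, 0.02], [0, 0, 0]]
    - [[0, 0, 0.02], [0, 0, 0]]
    - [[0, 0, 0.02], [0, 0, 0]]

```text
time: 16.1
tcp_pos: [0.5784, 0.0211, 0.3056]
tcp_rot: [0.695, 0.719, 0.0, 0.0]
wrist_force: [-1.0, -1.0, -0.9]
opening: 0.242
finger_force: 48.9
```

```bash
python3 - <<'E'
from servo import *
plan(); s=read_state()
w=avg("wrist");a=avg("scene");b=avg("side")
for n,c in(("w",w),("a",a),("b",b)): cv2.imwrite(f"pics/f7{n}.png",c["img"])
T=np.array(w["T_tool_cam"]);Rt=R.from_quat(s["tcp_rot"]).as_matrix()
def wp(p):
    q=T[:3,:3].T@(Rt.T@(np.array(p)-s["tcp_pos"])-T[:3,3]); th=np.arccos(q[2]/np.linalg.norm(q)); v=q[:2]/np.linalg.norm(q[:2]); return np.array([w["cx"],w["cy"]])+w["fx"]*th*v
for p in[(.578,.022,.142),(.578,.022,.152),(.578,.022,.27)]:print(p,wp(p))
u=wp((.578,.022,.142)).astype(int); print(u)
f=lambda i,k:cv2.resize(i,None,fx=k,fy=k,interpolation=cv2.INTER_CUBIC)
x0,y0=u[0]-33,u[1]-50
o=np.zeros((600,800,3),np.uint8);o[:600,:400]=f(w["img"][y0:y0+100,x0:x0+67],6)[:600,:400]
o[:300,400:]=f(a["img"][170:212,230:286],8)[:300,:400];o[300:,400:]=f(b["img"][165:207,222:278],8)[:300,:400]
print(x0,y0);cv2.imwrite("pics/c7.png",o)
E
```

```text
t 16.1 tcp [0.5784 0.0211 0.3056] yaw 91.97 z [ 0.0003  0.     -1.    ] F [-1.0282 -1.0393 -0.8941] op 0.242 q [ 0.0365  0.2037  0.4539  1.8207 -0.      1.5729]
(0.578, 0.022, 0.142) [258.0904 171.8548]
(0.578, 0.022, 0.152) [258.0572 174.0595]
(0.578, 0.022, 0.27) [257.4241 216.8679]
[258 171]
225 121
```

View pics/c7.png

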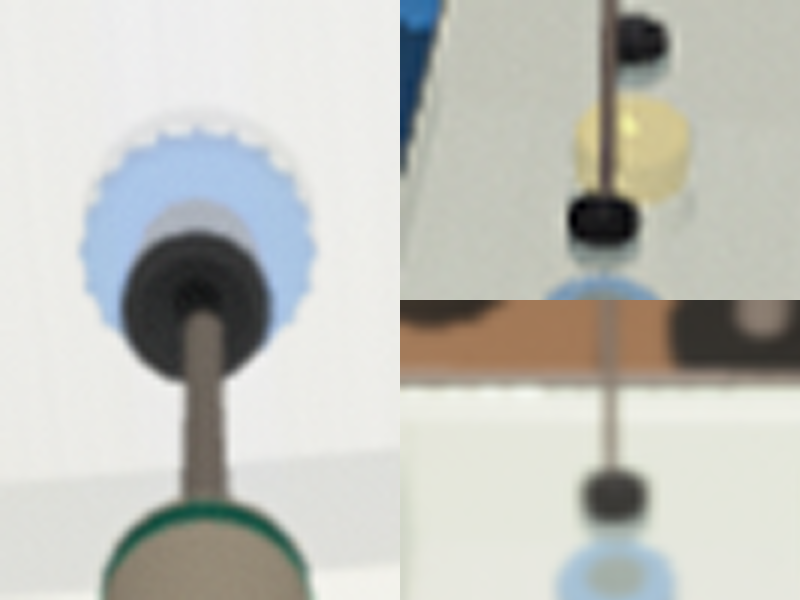

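>>> jog_arm:
  commands:
    - [[0, -0.001, 0], [0, 0, 0]]
    - [[0, -0.001, 0.004], [0, 0, 0]]
    - [[0, -0.001, 0.009], [0, 0, 0]]
    - [[0, -0.001, 0.014], [0, 0, 0]]
    - [[0, -0.001, 0.02], [0, 0, 0]]
    - [[0, -0.001, 0.025], [0, 0, 0]]
    - [[0, -0.001, 0.03], [0, 0, 0]]
    - [[0, -0.001, 0.03], [0, 0, 0]]

```text
time: 17.7
tcp_pos: [0.5772, 0.0211, 0.2749]
tcp_rot: [0.695, 0.719, -0.0, -0.0]
wrist_force: [-0.5, 0.5, 0.7]
opening: 0.244
finger_force: 48.9
```

>>> jog_arm:
  commands:
    - [[0, 0, 0.005], [0, 0, 0]]
    - [[0, 0, 0.01], [0, 0, 0]]
    - [[0, 0, 0.015], [0, 0, 0]]
    - [[0, 0, 0.02], [0, 0, 0]]
    - [[0, 0, 0.025], [0, 0, 0]]
    - [[0, 0, 0.03], [0, 0, 0]]
    - [[0, 0, 0.034], [0, 0, 0]]
    - [[0, 0, 0.034], [0, 0, 0]]

```text
time: 18.7
tcp_pos: [0.5773, 0.0211, 0.241]
tcp_rot: [0.695, 0.719, -0.0, -0.0]
wrist_force: [0.2, 0.3, 0.1]
opening: 0.246
finger_force: 48.9
```

>>> jog_arm:
  commands:
    - [[0, 0, 0.004], [0, 0, 0]]
    - [[0, 0, 0.008], [0, 0, 0]]
    - [[0, 0, 0.013], [0, 0, 0]]
    - [[0, 0, 0.018], [0, 0, 0]]
    - [[0, 0, 0.023], [0, 0, 0]]
    - [[0, 0, 0.027], [0, 0, 0]]
    - [[0, 0, 0.03], [0, 0, 0]]
    - [[0, 0, 0.03], [0, 0, 0]]

```text
time: 19.7
tcp_pos: [0.5773, 0.0211, 0.2112]
tcp_rot: [0.695, 0.719, -0.0, -0.0]
wrist_force: [0.1, -0.3, -0.5]
opening: 0.243
finger_force: 48.9
```

```bash
python3 - <<'E'
from servo import *
plan()
w=avg("wrist");a=avg("scene");b=avg("side")
f=lambda i,k:cv2.resize(i,None,fx=k,fy=k,interpolation=cv2.INTER_CUBIC)
o=np.zeros((600,800,3),np.uint8);o[:600,:400]=f(w["img"][121:221,225:292],6)[:600,:400]
o[:300,400:]=f(a["img"][140:215,215:315],4);o[300:,400:]=f(b["img"][140:215,200:300],4)
cv2.imwrite("pics/c8.png",o)
E
```

```text
t 19.7 tcp [0.5773 0.0211 0.2112] yaw 91.97 z [-0.0002  0.     -1.    ] F [ 0.0796 -0.3031 -0.5192] op 0.243 q [0.0365 0.1477 0.2035 1.6268 0.     1.5729]
```

View pics/c8.png

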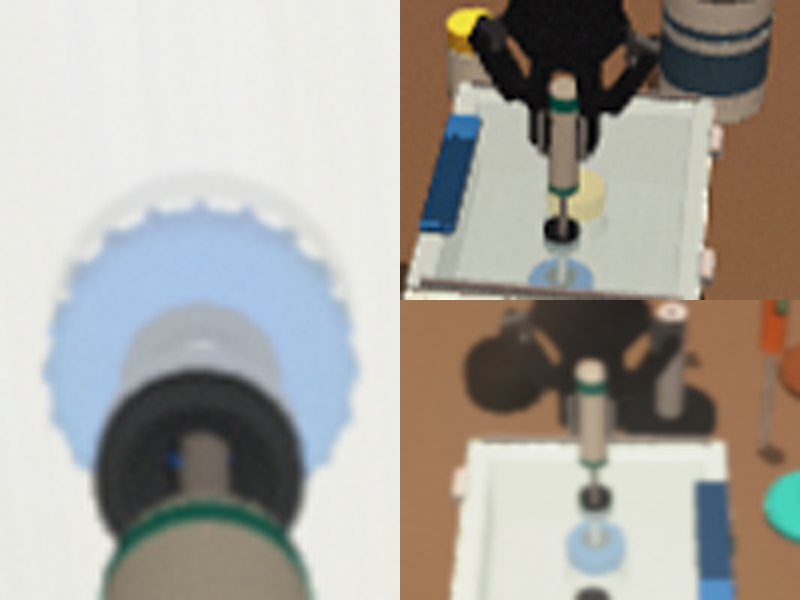

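The stem runs through the port and into the blue cap's bushing, centred and with no contact force. The handle is clear above the shut lid.

```bash
python3 -c "
from plant import *
print(hand_in())"
```

```text
the job is handed in; nothing more can be done
None
```

The lid is shut and the job is handed in: the thermometer is still held upright, its stem through the right port and the blue cap, with its tip (from the arm's position) about half-way down inside the bottle.

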